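# Set and lock the straightedge of a drawing board

## Task

Slide the long straightedge of the drawing board, by its wooden knob, until its edge lines up with the facing edge of the ink-painting sheet, then flip the straightedge's own cam lever all the way down to lock it there. The short stop at the other end of the same rail is already locked: leave it as it is.

Things in the scene. Friction and masses are not known exactly. Their poses are not given: they have to be found in the camera images.
- long_knob (a point): Top centre of the round wooden knob (26 mm wide, 48 mm tall) on the long straightedge, 70 mm above the table. Straightedge: flat steel, 40 mm wide, top 22 mm above the table; its edge facing the sheet is at y = -20 mm from here. Axes as the board's: x along the straightedge away from the rail, y along the rail, z up. It slides along y only, with about 3 N when unlocked; the sheet lies to -y.
- long_pivot (a point): Pivot of the long straightedge's cam lever, on its aluminium carriage (54 mm along x, 40 along y, top 46 mm above the table), 58 mm above the table; it slides along with the straightedge. Axes as the board's (x towards the knob, 145 mm away; y along the rail; z up).
- long_lever (a joint): Angle (rad) of that cam lever: steel, 14 mm wide, black grip 20 mm thick at its end, 96 mm from pivot to end. 0 = upright, unlocked (starts 0 to 0.3); it swings about y towards the pivot's +x and at its stop, 1.5, lies level above the straightedge: locked. It stays where left; 1 to 2 N at its end moves it, more in the last 0.4 where the cam grips the rail.
- sheet_edge (a point): Middle of the painted paper sheet's edge that faces the long straightedge; 16 mm above the table. Sheet: 190 mm along x, 160 along y, fixed flat on the board, a loose brass paperweight (24 mm high) near its middle. Axes as the board's: x along this edge, y from the sheet towards the long straightedge. Lined up = the long knob's point at y = +20 mm here.
- short_lever_tip (a point): End of the cam lever of the short stop: same carriage, bar only 75 mm long, no knob, at the rail's -y end. This lever lies down, locked. Leave it alone.

How it is judged:
On the way, in this order (a step that is already met when the one before it is completed fails the run):
1. the long straightedge is lined up with the sheet's edge (within 12 mm) while its lever is still up (y of long_knob in the frame of sheet_edge between 0.008 and 0.032 m and value of joint long_lever below 0.8 rad), for 0.2 s.
2. then its lever is flipped down with the straightedge still lined up (value of joint long_lever above 1.25 rad and y of long_knob in the frame of sheet_edge between 0.008 and 0.032 m), for 0.2 s.
At the end, for the whole second after the job is handed in: The edge of the long straightedge is within 12 mm of the sheet's facing edge, its cam lever is down (beyond 1.25 rad of 1.5), and the short stop and its lever are where they were (within 12 mm) (all of step 2 and distance of short_lever_tip from where it was at the start of the episode below 0.012 m); the robot touches nothing.
It fails at once if the short stop is shifted or its lever lifted by more than 12 mm (distance of short_lever_tip from where it was at the start of the episode above 0.012 m).
It also fails if it takes over 48 s, if anything falls off the work surface, if the arm or the gripper's body presses on something with over 40 N, if the wrist force passes 120 N, or if a joint passes its speed limit or range.

## Robot

A 6-joint arm with a two-finger parallel gripper is mounted at the origin on the work surface. World frame = base frame: x ahead of the robot, y to its left, z up, the work surface at z = 0. Lengths are in m, angles in rad, forces in N, time in s.
With the tool pointing down it reaches from about 0.375 to 0.9 m from the base axis. Payload 3.1 kg.
Tool frame: the origin (TCP) lies at the very end of the fingers, on their centre line; the grasp point (between the pads) lies 19 mm behind it; z points along the fingers, y is the line along which they close (so a half turn about z gives the same grasp; the last joint's range is limited). The gripper opens to 87 mm and grips with 3 to 60 N. Pads are 19 mm wide; open, the fingers measure 117 mm over their backs; the gripper's body (75 mm by 190 mm) begins 51 mm behind the grasp point.
Start: joints at [-1.444, 0.527, 1.433, -0, 1.181, -0.178], TCP at [0.188, -0.596, 0.187] pointing down, gripper open.
Joint ranges: [-3.08, 3.08], [-0.75, 2.2], [0.22, 2.44], [-1.43, 4.57], [0, 2.65], [-2.85, 2.85]. Speed limits (rad/s): [2.79, 2.79, 3.14, 3.14, 3.14, 3.14].

## Interface

Orientations are given as a unit quaternion [x, y, z, w].
In Python, from rig import robot gives the robot as it stands. The module is installed in compiled form; this text tells all that it offers.
- The arm moves only by the tool servo_tool, never from a script. Its argument "rows" is one flat list of numbers, 5 for each row, row after row: the closure, from -1 (fully open) to 1 (shut), so that 0 is half open, then the shift along the tool's x, y, z in m, then the turn about the tool's z in degrees. A call has 1 to 5 rows; each row shifts and turns the commanded pose from where the row before left it, along the tool's axes as they then stand; what a row does not reach is not made up. A row lasts 1/12 s, in which the tool goes at most 41.7 mm and 7.16 degrees, less where a joint would pass 70% of its speed; a pose out of reach is approached as far as the arm can. A call with a gripper value outside its range is refused whole. The fingers move at their own pace and stop on an object; "newtons" is the grip in N (left out, the last holds). Time passes only in rows, so rows that do not move let the fingers close. It gives the time, the measured TCP pose, the force, the opening and the grip force at its end, in the units of the state.
- robot.get_obs(): the state, without advancing time (a new reading comes with each control period).
- robot.camera(name): name is "side" or "top" or "wrist"; returns a dict with "pixels" (480x640x3 uint8, red, green, blue), "intrinsics" (3x3 intrinsics, pixels), "dist" ([k1, k2, p1, p2, k3] as OpenCV has them; the pictures are not rectified), "rvec" (rotation vector, rad) and "tvec" (3), from world to camera coordinates, as OpenCV has them; the wrist camera has in their place "mount" (4x4, takes a point from camera to tool coordinates, whose origin is the TCP and whose axes are the flange's). Camera axes: x right, y down, z forward; pixel columns grow to the right and rows downward; lengths in m; the calibration is good to about 2 mm. A picture is of the moment at which its call begins: read the wrist's pose just before it. There is no depth.
- robot.hand_in(): hands the job in; it is judged then, once.
Trained networks look in a picture, given as the dict that the camera call returned (one of the last four; its "shot" number tells which), for a name from the list of things; names that differ only in an ending like _2 or _b are one class to them, and where a whole thing is asked for, a point or a joint stands for the part that bears it (a point fixed in the world has none). Each returns a list of dicts, best first, with "score" (0 to 1); they miss things now and then, are a little off and sometimes report something else, mostly with a low value. They report only what shows in the picture. A call takes as long as a camera call.
- robot.spot_in(picture, query): "at" ([x, y, z] in m, in world coordinates, good to about 4 mm: the middle of the surface that is visible of it).
- robot.outline_of(picture, query): "region" (480x640 bool, what is visible of it).
- robot.place_of(picture, query): "at" ([x, y, z] in m, in world coordinates, good to about 4 mm: a listed point, or the origin of a listed thing).
The state is a dict: "time": time; "q": joint angles; "joint_velocities": joint speeds; "joint_torque": joint torques, N m; "position": TCP position; "tool_rot": TCP orientation; "ft_force": force on the tool from outside, world axes, zero at the start; "moment": the same for the moment, N m; "grip_width": finger opening in m; "grip_force": force on a finger pad.
Only numpy, scipy, OpenCV 4.12 (cv2) and the standard library are available. Lean on these libraries where they do the work, as an engineer would, in place of code of your own. Each camera call takes 0.05 s, during which the arm holds its last target. There are 200 camera calls.

## Working session

There is one attempt and no reset: what is moved stays moved. The work goes in short steps, Python scripts to look and compute and a tool call to move; the robot and the scene stay as the last step left them, time stands still between calls to the robot, and variables do not carry over. Pictures are saved under pics/ and viewed, at most 11 in all, crops included, and the job is handed in when it is done.

Besides the shell and the picture viewer there is one more tool, called after ">>>" in YAML: its name, and indented under it one key for each argument. servo_tool: Moves the arm, as the interface text tells. Its arguments: {"type":"object","properties":{"rows":{"type":"array","items":{"type":"number"}},"newtons":{"type":"number"}},"required":["rows"]}

```bash
mkdir -p pics; python3 - <<'E'
from rig import robot
import cv2,numpy as np
o=robot.get_obs()
print(o['time'],o['position'],o['tool_rot'],o['grip_width'])
ims=[]
for c in ['top','side']:
    p=robot.camera(c)
    ims.append(p['pixels'])
    cv2.imwrite(f'pics/{c}0.png',p['pixels'][:,:,::-1])
    for n in ['long_knob','long_pivot','sheet_edge','short_lever_tip','long_lever']:
        r=robot.place_of(p,n) if n!='long_lever' else robot.spot_in(p,n)
        print(c,n,[(np.round(d['at'],4).tolist(),round(d['score'],2)) for d in r[:3]])
E
```

```text
0.0 [ 0.18810871 -0.59519742  0.1862792 ] [ 9.88328746e-01  1.52332447e-01  2.39115499e-05 -1.05630930e-03] 0.08718039301129267
top long_knob [([0.6666, 0.12, 0.0715], 0.56)]
top long_pivot [([0.5234, 0.1309, 0.0569], 0.68)]
top sheet_edge [([0.6532, -0.0141, 0.0157], 0.89)]
top short_lever_tip [([0.5952, -0.2314, 0.0666], 0.93)]
top long_lever [([0.5289, 0.1329, 0.1068], 0.88)]
side long_knob [([0.6629, 0.1258, 0.0735], 0.65)]
side long_pivot [([0.5199, 0.1311, 0.0583], 0.6)]
side sheet_edge []
side short_lever_tip [([0.5967, -0.2266, 0.0654], 0.94)]
side long_lever [([0.5296, 0.1292, 0.1069], 0.57)]
```

View pics/top0.png

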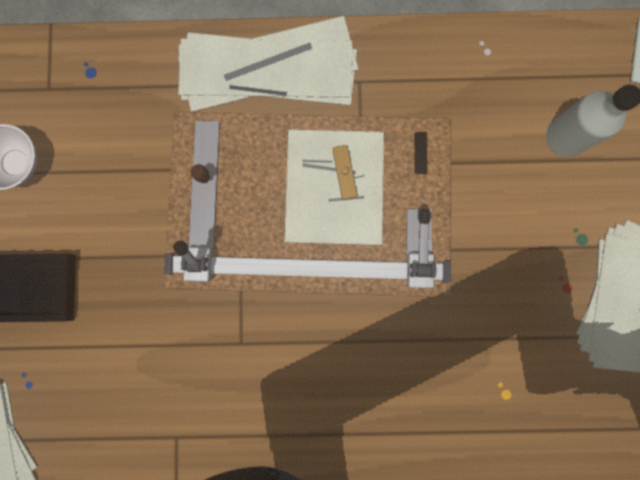

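View pics/side0.png

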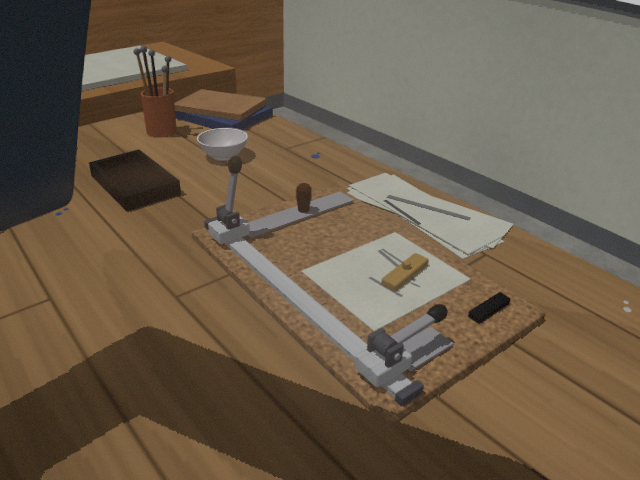

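The top picture shows the knob at (200,173), the straightedge's right edge at column ~217 and the sheet's facing edge at column ~287. The long lever is upright at (180,248), and the short lever is down at (424,215). The side view agrees. Next I'll fit the board's yaw and the sheet edge.

```bash
cat > h.py <<'E'
import cv2,numpy as np
from rig import robot
from scipy.spatial.transform import Rotation as R
def plane(p,uv,z):
    if 'mount' in p:
        M=p['M']; Rc=M[:3,:3]; c=M[:3,3]
    else:
        Rw=cv2.Rodrigues(np.array(p['rvec'],float))[0]; Rc=Rw.T; c=-Rc@np.array(p['tvec'],float).ravel()
    n=cv2.undistortPoints(np.array(uv,float).reshape(-1,1,2),np.array(p['intrinsics']),np.array(p['dist'])).reshape(-1,2)
    d=np.c_[n,np.ones(len(n))]@Rc.T
    return c+d*((z-c[2])/d[:,2])[:,None]
def wrist():
    o=robot.get_obs(); p=robot.camera('wrist')
    T=np.eye(4);T[:3,:3]=R.from_quat(o['tool_rot']).as_matrix();T[:3,3]=o['position']
    p['M']=T@np.array(p['mount']); return o,p
E
python3 - <<'E'
from h import *
p=robot.camera('top')
for n,z in [('sheet_edge',.016),('long_knob',.022)]:
    r=robot.outline_of(p,n); print(n,[(d['score'],d['region'].sum()) for d in r])
im=p['pixels'].astype(int)
m=((im.min(2)>150)).astype(np.uint8)
m[:, :270]=0;m[:,400:]=0;m[:125]=0;m[248:]=0
ys=range(136,238,3); e=[]
g=cv2.cvtColor(p['pixels'],cv2.COLOR_RGB2GRAY).astype(float)
for y in ys:
    d=np.diff(g[y,275:300]); k=d.argmax(); w=np.clip(d[max(k-2,0):k+3],0,None); e.append((275.5+(w*np.arange(max(k-2,0),max(k-2,0)+len(w))).sum()/w.sum(),y))
w=plane(p,e,.016); f=np.polyfit(w[:,0],w[:,1],1); print('edge y=',f,'res',np.std(w[:,1]-np.polyval(f,w[:,0])))
e=[]
for y in range(130,230,3):
    d=np.diff(g[y,205:228]); k=d.argmin(); e.append((205.5+k,y))
w=plane(p,e,.022); f2=np.polyfit(w[:,0],w[:,1],1); print('rule y=',f2,'res',np.std(w[:,1]-np.polyval(f2,w[:,0])))
print(np.polyval(f,.66),np.polyval(f2,.66))
E
```

```text
sheet_edge [(0.55, np.int64(10040))]
long_knob [(0.96, np.int64(4213))]
edge y= [-0.04850652  0.0236014 ] res 0.0002356239168584815
rule y= [-0.05401808  0.14442009] res 0.0014407430255015442
-0.008412906495542022 0.1087681562618398
```

>>> servo_tool:
  rows: [-0.2, 0.04, 0, 0, 5, -0.2, 0.04, 0, 0, 5, -0.2, 0.04, 0, 0, 5, -0.2, 0.04, 0, 0, 4, -0.2, 0.04, 0, 0, 0]

```text
time: 1.17
position: [0.3866, -0.5683, 0.1875]
tool_rot: [1.0, -0.014, -0.0, -0.0]
ft_force: [-0.1, -0.6, -0.6]
grip_width: 0.0616
grip_force: 0.0
```

>>> servo_tool:
  rows: [-0.2, 0.013, -0.039, 0, 1.2, -0.2, 0.013, -0.039, 0, 0, -0.2, 0.013, -0.039, 0, 0, -0.2, 0.013, -0.039, 0, 0, -0.2, 0.013, -0.039, 0, 0]

```text
time: 1.58
position: [0.4587, -0.3754, 0.1872]
tool_rot: [1.0, -0.024, 0.0, -0.0]
ft_force: [1.0, -0.1, -0.4]
grip_width: 0.0524
grip_force: 0.0
```

>>> servo_tool:
  rows: [-0.2, 0.013, -0.039, 0, 0, -0.2, 0.013, -0.039, 0, 0, -0.2, 0.013, -0.039, 0, 0, -0.2, 0.013, -0.039, 0, 0, -0.2, 0.013, -0.039, 0, 0]

```text
time: 2.0
position: [0.5327, -0.1836, 0.1875]
tool_rot: [1.0, -0.024, 0.0, 0.0]
ft_force: [-0.2, 0.2, 0.2]
grip_width: 0.0521
grip_force: 0.0
```

>>> servo_tool:
  rows: [-0.2, 0.013, -0.039, 0, 0, -0.2, 0.013, -0.039, 0, 0, -0.2, 0.013, -0.039, 0, 0, -0.2, 0.013, -0.039, 0, 0, -0.2, 0, 0, 0, 0]

```text
time: 2.42
position: [0.5935, -0.0249, 0.1875]
tool_rot: [1.0, -0.02, 0.001, -0.002]
ft_force: [-1.2, -0.9, 0.3]
grip_width: 0.0523
grip_force: 0.0
```

```bash
python3 - <<'E'
from h import *
o,p=wrist()
print(o['position'],o['tool_rot'])
cv2.imwrite('pics/w1.png',p['pixels'][:,:,::-1])
for n in ['long_knob','long_pivot','sheet_edge']:
    print(n,[(np.round(d['at'],4).tolist(),round(d['score'],2)) for d in robot.place_of(p,n)[:3]])
E
```

```text
[ 0.59349522 -0.02486111  0.18752761] [ 0.99979952 -0.01991634  0.00117559 -0.00169779]
long_knob [([0.6632, 0.1225, 0.0712], 0.82)]
long_pivot []
sheet_edge [([0.6479, -0.0085, 0.0186], 0.66)]
```

View pics/w1.png

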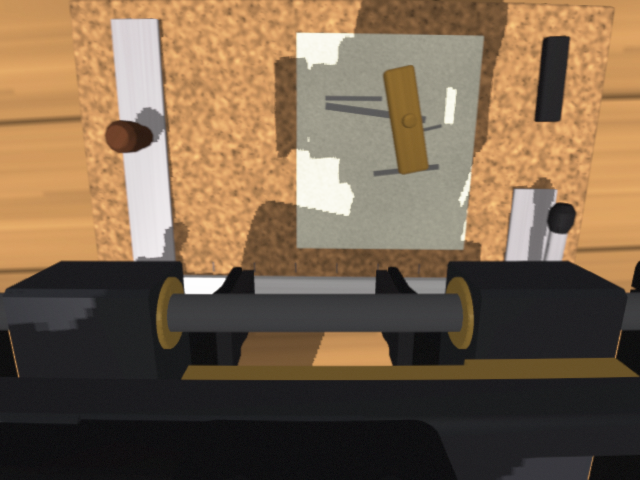

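Knob top is at pixel (120,137) in the wrist view and the networks put it at (0.663, 0.123), matching the earlier estimate. The sheet edge is at column ~297.

>>> servo_tool:
  rows: [-0.5, 0.0158, -0.038, 0, 0, -0.5, 0.0158, -0.038, 0, 0, -0.5, 0.0158, -0.038, 0, 0, -0.5, 0.0158, -0.038, 0, 0, -0.5, 0, 0, 0, 0]

```text
time: 3.03
position: [0.6646, 0.1214, 0.1873]
tool_rot: [1.0, -0.022, 0.002, -0.002]
ft_force: [0.2, -0.7, -0.1]
grip_width: 0.0645
grip_force: 0.0
```

>>> servo_tool:
  rows: [-0.5, 0, 0, 0, 0, -0.5, 0, 0, 0.03, 0, -0.5, 0, 0, 0.03, 0, -0.5, 0, 0, 0, 0, -0.5, 0, 0, 0, 0]

```text
time: 3.45
position: [0.6597, 0.1142, 0.1256]
tool_rot: [1.0, -0.025, -0.003, 0.0]
ft_force: [1.1, 0.4, 0.9]
grip_width: 0.0653
grip_force: 0.0
```

```bash
python3 - <<'E'
from h import *
o,p=wrist()
print(o['position'],o['tool_rot'],o['grip_width'])
cv2.imwrite('pics/w2.png',p['pixels'][:,:,::-1])
ps={'wrist':p,'top':robot.camera('top'),'side':robot.camera('side')}
for c,p in ps.items():
  for n in ['long_knob']:
    print(c,n,[(np.round(d['at'],4).tolist(),round(d['score'],2)) for d in robot.place_of(p,n)[:3]])
E
```

```text
[0.65970981 0.11418965 0.12562186] [ 9.99686201e-01 -2.48945790e-02 -2.76731343e-03  3.18277872e-04] 0.06528260698797073
wrist long_knob [([0.6641, 0.1228, 0.069], 0.59)]
top long_knob [([0.6669, 0.1218, 0.0694], 0.6)]
side long_knob [([0.6647, 0.1267, 0.0728], 0.77)]
```

View pics/w2.png

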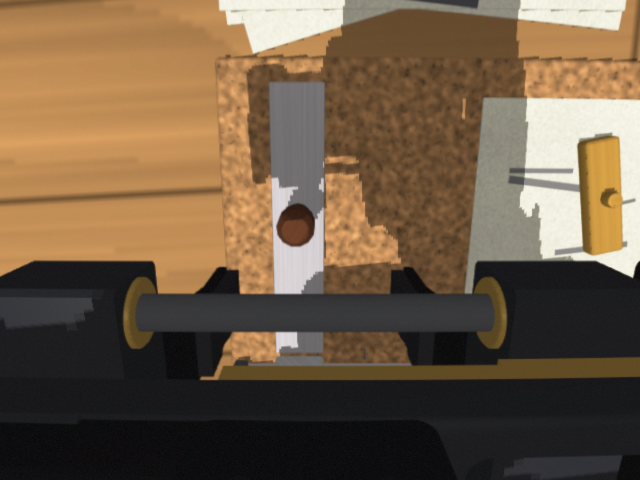

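The wrist view shows the knob top at (296,225), slightly left of the gripper's centre line. I'll shift about 9 mm in y and go down.

>>> servo_tool:
  rows: [-0.5, 0.0045, -0.009, 0, 0, -0.5, 0, 0, 0.025, 0, -0.5, 0, 0, 0.025, 0, -0.5, 0, 0, 0.02, 0, -0.5, 0, 0, 0, 0]

```text
time: 4.17
position: [0.6634, 0.1263, 0.0532]
tool_rot: [1.0, -0.023, -0.004, 0.0]
ft_force: [-1.2, -0.1, -0.9]
grip_width: 0.0656
grip_force: 0.0
```

Alongside the knob now. I'll lower a bit more and close.

>>> servo_tool:
  rows: [-0.5, 0, 0, 0.015, 0, 0.6, 0, 0, 0, 0, 0.6, 0, 0, 0, 0, 0.6, 0, 0, 0, 0, 0.6, 0, 0, 0, 0]
  newtons: 15

```text
time: 4.58
position: [0.6678, 0.1258, 0.0439]
tool_rot: [1.0, -0.023, 0.001, -0.0]
ft_force: [-0.2, -0.9, 1.0]
grip_width: 0.0462
grip_force: 0.0
```

>>> servo_tool:
  rows: [0.6, 0, 0, 0, 0, 0.6, 0, 0, 0, 0]

```text
time: 4.75
position: [0.6672, 0.1256, 0.0432]
tool_rot: [1.0, -0.023, 0.001, -0.0]
ft_force: [-0.5, -0.1, -0.1]
grip_width: 0.0333
grip_force: 0.0
```

>>> servo_tool:
  rows: [0.6, 0, 0, 0, 0, 0.6, 0, 0, 0, 0, 0.6, 0, 0, 0, 0]

```text
time: 5.0
position: [0.6667, 0.1255, 0.0424]
tool_rot: [1.0, -0.023, 0.0, -0.0]
ft_force: [0.4, -0.7, -0.5]
grip_width: 0.0191
grip_force: 0.0
```

```bash
python3 - <<'E'
from h import *
o,p=wrist()
print(o['position'],o['tool_rot'],o['grip_width'],o['grip_force'])
s=robot.camera('side')
print([(np.round(d['at'],4).tolist(),round(d['score'],2)) for d in robot.place_of(s,'long_knob')])
a=cv2.resize(p['pixels'],(400,300)); b=cv2.resize(s['pixels'][100:280,190:430],(400,300))
cv2.imwrite('pics/w3.png',np.hstack([a,b])[:,:,::-1])
E
```

```text
[0.66666919 0.1255261  0.04238347] [ 9.99725700e-01 -2.34205237e-02  5.31185710e-05 -4.97034037e-06] 0.019083205115052477 0.0
[([0.6632, 0.1249, 0.0773], 0.87)]
```

View pics/w3.png

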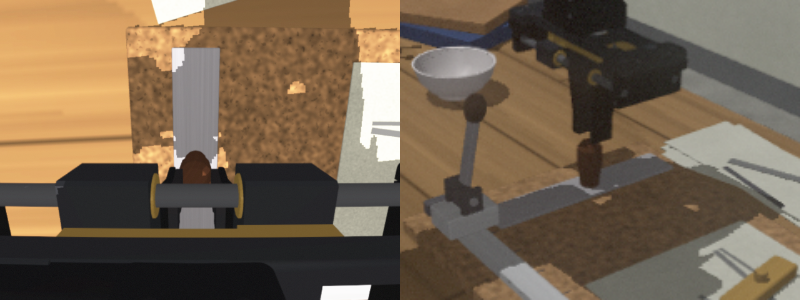

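```bash
python3 - <<'E'
from h import *
o,p=wrist(); s=robot.camera('side')
P=np.array(o['position'])
Mi=np.linalg.inv(p['M'])
def pr(X):
    a=cv2.projectPoints(np.array(X,float).reshape(1,3),cv2.Rodrigues(Mi[:3,:3])[0],Mi[:3,3],np.array(p['intrinsics']),np.array(p['dist']))[0].ravel()
    b=cv2.projectPoints(np.array(X,float).reshape(1,3),np.array(s['rvec']),np.array(s['tvec']),np.array(s['intrinsics']),np.array(s['dist']))[0].ravel()
    return a.round(),b.round()
print('tcp',pr(P)); 
for x in [.655,.665,.675,.685]: print(x,'top',pr([x,.125,.07]),'base',pr([x,.125,.022]))
for c,q in (('w',p),('s',s)):
    r=robot.outline_of(q,'long_knob')
    m=r[0]['region']; ys,xs=np.where(m); print(c,r[0]['score'],xs.min(),xs.max(),ys.min(),ys.max())
print(p['mount'],o['grip_width'])
a=cv2.resize(p['pixels'][200:400,220:420],(400,400)); b=cv2.resize(s['pixels'][130:230,250:350],(400,400))
cv2.imwrite('pics/w4.png',np.hstack([a,b])[:,:,::-1])
E
```

```text
tcp (array([313., 265.]), array([305., 201.]))
0.655 top (array([316., 308.]), array([300., 188.])) base (array([315., 273.]), array([300., 213.]))
0.665 top (array([315., 288.]), array([304., 187.])) base (array([315., 256.]), array([304., 212.]))
0.675 top (array([314., 267.]), array([309., 185.])) base (array([314., 239.]), array([309., 210.]))
0.685 top (array([312., 245.]), array([314., 183.])) base (array([313., 222.]), array([313., 208.]))
w 0.92 274 352 75 366
s 0.63 208 352 156 243
[[ 2.61383835e-04 -9.70249426e-01 -2.42107379e-01  6.54312105e-02]
 [ 9.99999905e-01  3.38066044e-04 -2.75186058e-04  6.29256315e-04]
 [ 3.48847399e-04 -2.42107284e-01  9.70249422e-01 -1.96682868e-01]
 [ 0.00000000e+00  0.00000000e+00  0.00000000e+00  1.00000000e+00]] 0.018029701112835687
```

View pics/w4.png

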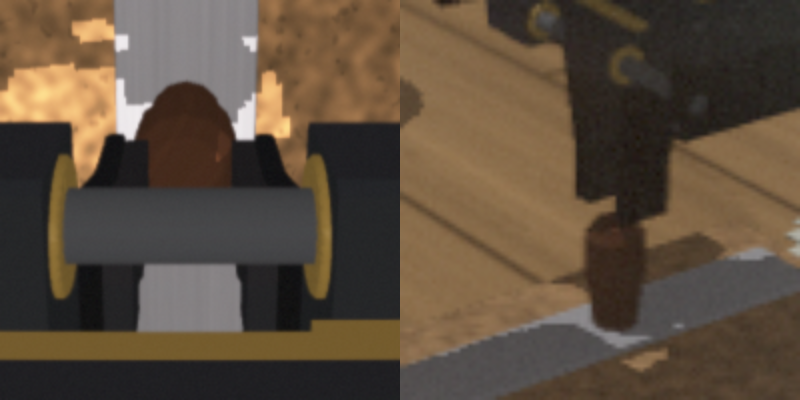

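```bash
python3 - <<'E'
from h import *
o=robot.get_obs(); s=robot.camera('side')
P=np.array(o['position']); Rt=R.from_quat(o['tool_rot']).as_matrix()
pj=lambda X:cv2.projectPoints(np.array(X,float).reshape(-1,1,3),np.array(s['rvec']),np.array(s['tvec']),np.array(s['intrinsics']),np.array(s['dist']))[0].reshape(-1,2)
im=cv2.resize(s['pixels'][120:220,240:370],None,fx=6,fy=6,interpolation=cv2.INTER_CUBIC)
im=np.clip(im.astype(float)*1.8,0,255).astype(np.uint8)[:,:,::-1].copy()
def poly(X,c): cv2.polylines(im,[((pj(X)-[240,120]+.5)*6).astype(int)],True,c,1)
w=o['grip_width']/2
for sg,c in ((1,(0,255,0)),(-1,(255,255,0))):
    for z in (0,-.04):
        poly([P+Rt@np.array([a,sg*b,z]) for a,b in ((-.0095,w),(.0095,w),(.0095,w+.015),(-.0095,w+.015))],c)
t=np.linspace(0,6.28,30)
for z in (.022,.07): poly(np.c_[.6645+.013*np.cos(t),.124+.013*np.sin(t),0*t+z],(0,0,255))
cv2.imwrite('pics/s5.png',im); print(P,w,o['ft_force'])
E
```

```text
[0.66662431 0.12553082 0.04218881] 0.008837168602751293 [-0.45634364  0.37796962  0.05224781]
```

View pics/s5.png

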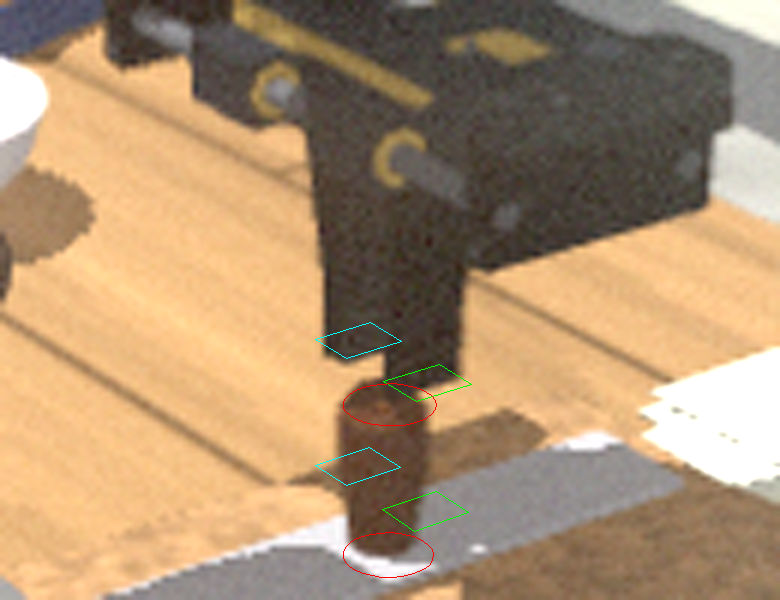

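The overlay shows the real fingertips about 37 mm higher than the reported TCP, since their ends match the box drawn 40 mm up. They closed above the knob, so nothing was gripped. I'll reopen, lower by that offset while watching the force, then close.

>>> servo_tool:
  rows: [-0.5, 0, 0, 0, 0, -0.5, 0, 0, 0, 0, -0.5, 0, 0, 0, 0, -0.5, 0, 0, 0, 0, -0.5, 0, 0, 0, 0]

```text
time: 5.82
position: [0.6666, 0.1256, 0.0422]
tool_rot: [1.0, -0.023, -0.0, -0.0]
ft_force: [-0.2, 0.2, -0.2]
grip_width: 0.0432
grip_force: 0.0
```

>>> servo_tool:
  rows: [-0.5, 0, 0, 0, 0, -0.5, 0, 0, 0.012, 0, -0.5, 0, 0, 0.012, 0, -0.5, 0, 0, 0.008, 0, -0.5, 0, 0, 0, 0]

```text
time: 6.23
position: [0.664, 0.1254, 0.0068]
tool_rot: [1.0, -0.023, -0.003, 0.0]
ft_force: [-0.0, 0.9, -1.3]
grip_width: 0.0647
grip_force: 0.0
```

>>> servo_tool:
  rows: [0.5, 0, 0, 0, 0, 0.5, 0, 0, 0, 0, 0.5, 0, 0, 0, 0, 0.5, 0, 0, 0, 0, 0.5, 0, 0, 0, 0]

```text
time: 6.65
position: [0.6671, 0.1256, 0.0108]
tool_rot: [1.0, -0.023, 0.001, -0.0]
ft_force: [0.6, -0.9, -0.9]
grip_width: 0.0397
grip_force: 0.0
```

>>> servo_tool:
  rows: [0.5, 0, 0, 0, 0, 0.5, 0, 0, 0, 0, 0.5, 0, 0, 0, 0, 0.5, 0, 0, 0, 0, 0.5, 0, 0, 0, 0]

```text
time: 7.07
position: [0.6669, 0.126, 0.0106]
tool_rot: [1.0, -0.023, 0.0, -0.0]
ft_force: [-0.1, 2.7, 1.4]
grip_width: 0.0256
grip_force: 15.0
```

Gripped, at 25.6 mm opening and 15 N. Sliding towards the sheet now.

>>> servo_tool:
  rows: [0.5, 0, 0.005, 0, 0, 0.5, 0, 0.01, 0, 0, 0.5, 0, 0.013, 0, 0, 0.5, 0, 0.013, 0, 0, 0.5, 0, 0.013, 0, 0]

```text
time: 7.48
position: [0.6641, 0.07, 0.0105]
tool_rot: [1.0, -0.024, 0.0, 0.0]
ft_force: [-1.3, 3.0, 3.2]
grip_width: 0.0252
grip_force: 15.0
```

>>> servo_tool:
  rows: [0.5, 0, 0.013, 0, 0, 0.5, 0, 0.013, 0, 0, 0.5, 0, 0.013, 0, 0, 0.5, 0, 0.012, 0, 0, 0.5, 0, 0.006, 0, 0]

```text
time: 7.9
position: [0.6612, 0.0121, 0.0105]
tool_rot: [1.0, -0.024, -0.0, 0.0]
ft_force: [-0.9, 1.8, 4.7]
grip_width: 0.0254
grip_force: 15.0
```

>>> servo_tool:
  rows: [0.5, 0, 0.003, 0, 0, 0.5, 0, 0, 0, 0, 0.5, 0, 0, 0, 0]

```text
time: 8.15
position: [0.661, 0.0089, 0.0105]
tool_rot: [1.0, -0.023, -0.0, 0.001]
ft_force: [-1.7, -1.4, 4.5]
grip_width: 0.0254
grip_force: 15.0
```

```bash
python3 - <<'E'
from h import *
p=robot.camera('top');s=robot.camera('side'); o,w=wrist()
print(o['position'],o['ft_force'],o['grip_width'])
for c,q in (('top',p),('side',s),('wrist',w)):
  for n in ['long_knob','long_pivot','sheet_edge','short_lever_tip']:
    print(c,n,[(np.round(d['at'],4).tolist(),round(d['score'],2)) for d in robot.place_of(q,n)[:2]])
a=cv2.resize(p['pixels'][80:320,150:470],(400,300)); b=cv2.resize(w['pixels'],(400,300))
cv2.imwrite('pics/t6.png',np.hstack([a,b])[:,:,::-1])
E
```

```text
[0.6610249  0.00892992 0.01048346] [-1.06802203 -1.75501295  5.8808941 ] 0.025469906700367563
top long_knob []
top long_pivot [([0.5181, 0.0158, 0.0546], 0.83)]
top sheet_edge [([0.6529, -0.0129, 0.0141], 0.8)]
top short_lever_tip [([0.5967, -0.2273, 0.0662], 0.57)]
side long_knob [([0.6583, 0.0056, 0.0739], 0.58)]
side long_pivot [([0.5142, 0.0144, 0.0571], 0.56)]
side sheet_edge [([0.6515, -0.0106, 0.0189], 0.82)]
side short_lever_tip [([0.598, -0.2278, 0.067], 0.58)]
wrist long_knob [([0.6576, 0.0058, 0.0705], 0.83)]
wrist long_pivot []
wrist sheet_edge []
wrist short_lever_tip []
```

View pics/t6.png

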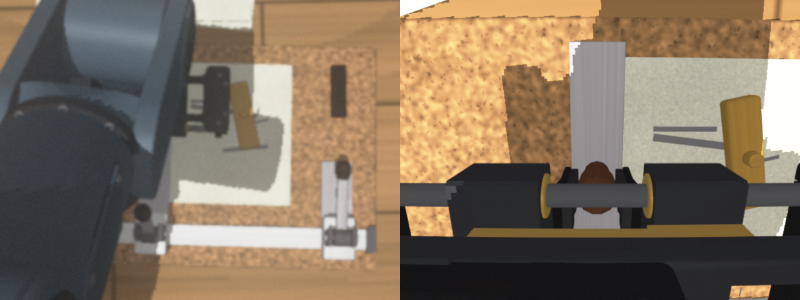

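The wrist view shows the straightedge's right edge (col ~625) on the sheet's edge (col ~627). Numerically the knob is about 17 mm from the edge line, against a target of 20. I'll release and rise.

>>> servo_tool:
  rows: [0.0, 0, -0.002, 0, 0, -0.1, 0, 0, 0, 0, -0.1, 0, 0, 0, 0, -0.1, 0, 0, 0, 0, -0.1, 0, 0, 0, 0]

```text
time: 9.32
position: [0.6611, 0.0136, 0.0097]
tool_rot: [1.0, -0.023, -0.0, -0.0]
ft_force: [0.7, -0.7, -0.6]
grip_width: 0.0456
grip_force: 0.0
```

>>> servo_tool:
  rows: [-0.1, 0, 0, -0.02, 0, -0.1, 0, 0, -0.037, 0, -0.1, 0, 0, -0.037, 0, 1, 0, 0, -0.037, 0, 1, 0, 0, -0.037, 0]

```text
time: 9.73
position: [0.6609, 0.0139, 0.1795]
tool_rot: [1.0, -0.023, -0.0, -0.0]
ft_force: [1.1, -0.1, 0.2]
grip_width: 0.041
grip_force: 0.0
```

>>> servo_tool:
  rows: [1, -0.04, 0, 0, 0, 1, -0.04, 0, 0, 0, 1, -0.04, 0, 0, 0, 1, -0.04, 0, 0, 0, 1, -0.04, 0, 0, 0]

```text
time: 10.15
position: [0.4595, 0.0234, 0.1782]
tool_rot: [1.0, -0.023, 0.0, 0.0]
ft_force: [0.5, -0.6, -0.1]
grip_width: 0.0096
grip_force: 0.0
```

```bash
python3 - <<'E'
from h import *
p=robot.camera('top');s=robot.camera('side'); o,w=wrist()
print(o['time'],o['position'],o['tool_rot'],o['grip_width'])
for c,q in (('top',p),('side',s),('wrist',w)):
  for n in ['long_knob','long_pivot']:
    print(c,n,[(np.round(d['at'],4).tolist(),round(d['score'],2)) for d in robot.place_of(q,n)[:2]])
  print([(np.round(d['at'],4).tolist(),round(d['score'],2)) for d in robot.spot_in(q,'long_lever')[:2]])
b=cv2.resize(w['pixels'],(400,300)); a=cv2.resize(s['pixels'][100:340,150:470],(400,300))
cv2.imwrite('pics/t7.png',np.hstack([a,b])[:,:,::-1])
E
```

```text
10.25 [0.45005814 0.02538459 0.17640374] [ 0.99970939 -0.02294764 -0.00729459 -0.00115119] 0.003597641915394203
top long_knob [([0.6601, 0.0092, 0.0686], 0.81)]
top long_pivot [([0.518, 0.0163, 0.0594], 0.96)]
[([0.5317, 0.0162, 0.1514], 0.78)]
side long_knob [([0.6585, 0.0054, 0.0742], 0.58)]
side long_pivot [([0.5166, 0.0157, 0.0618], 0.59), ([0.5975, -0.2287, 0.0628], 0.3)]
[([0.524, 0.0135, 0.1065], 0.92)]
wrist long_knob []
wrist long_pivot [([0.5134, 0.018, 0.0595], 0.59)]
[([0.5282, 0.0194, 0.1468], 0.57), ([0.5195, -0.2191, 0.0663], 0.17)]
```

View pics/t7.png

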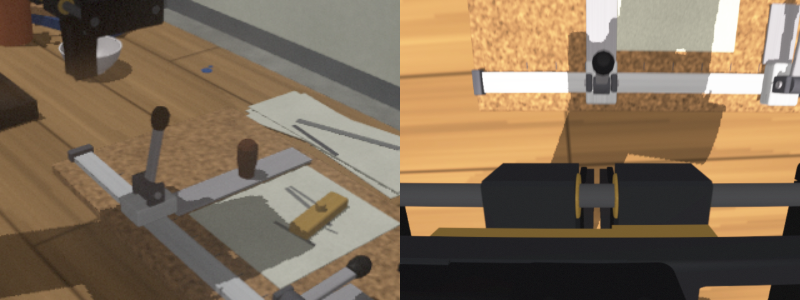

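The side and wrist views show the lever upright behind the fingers' path, with the straightedge abutting the sheet. I'll check alignment numerically from the straightedge's left edge (it should be 40 mm from the sheet line).

```bash
python3 - <<'E'
from h import *
p=robot.camera('top'); o=robot.get_obs(); print(o['position'],o['tool_rot'])
g=cv2.cvtColor(p['pixels'],cv2.COLOR_RGB2GRAY).astype(float)
f=[-0.0485,0.0236]
for y in range(122,240,9):
    d=np.diff(g[y,250:300]); k=d.argmax(); u=250.5+k; k2=d.argmin()
    w=plane(p,[(u,y)],.022)[0]; print(y,u,250.5+k2,d[k].round(),w[:2].round(4),(w[1]-(f[0]*w[0]+f[1])).round(4))
r=robot.outline_of(p,'sheet_edge')[0]['region']; ys,xs=np.where(r); print(xs.min(),ys.min(),ys.max())
E
```

```text
[0.46218704 0.02293491 0.17808332] [ 9.99727522e-01 -2.33427104e-02 -2.05669669e-05  3.08207308e-06]
122 264.5 282.5 11.0 [0.7557 0.0263] 0.0394
131 288.5 286.5 25.0 [ 0.7392 -0.0136] -0.0014
140 288.5 286.5 30.0 [ 0.7238 -0.0134] -0.0019
149 288.5 286.5 26.0 [ 0.7084 -0.0132] -0.0024
158 288.5 253.5 26.0 [ 0.6932 -0.0129] -0.0029
167 287.5 266.5 29.0 [ 0.6779 -0.011 ] -0.0018
176 286.5 264.5 43.0 [ 0.6628 -0.0091] -0.0006
185 287.5 295.5 25.0 [ 0.6476 -0.0106] -0.0028
194 286.5 292.5 16.0 [ 0.6326 -0.0087] -0.0016
203 285.5 290.5 21.0 [ 0.6176 -0.0068] -0.0005
212 260.5 281.5 19.0 [0.6035 0.0346] 0.0403
221 260.5 279.5 25.0 [0.5886 0.0347] 0.0397
230 284.5 291.5 11.0 [ 0.5728 -0.0045] -0.0003
239 259.5 275.5 9.0 [0.5589 0.0367] 0.0402
285 131 245
```

The left edge is at 40 mm, so the straightedge is exactly aligned. Now I'll lower behind the lever and push it over.

>>> servo_tool:
  rows: [1, 0, 0.004, 0.03, 0, 1, 0, 0, 0.03, 0, 1, 0, 0, 0.03, 0, 1, 0, 0, 0, 0, 1, 0, 0, 0, 0]

```text
time: 11.27
position: [0.4603, 0.0192, 0.0873]
tool_rot: [1.0, -0.023, -0.002, -0.0]
ft_force: [-0.4, 0.0, -0.0]
grip_width: 0.0004
grip_force: 0.0
```

>>> servo_tool:
  rows: [1, 0.02, 0, 0, 0, 1, 0.02, 0, 0, 0, 1, 0.015, 0, 0, 0, 1, 0.012, 0, 0, 0, 1, 0.012, 0, 0, 0]

```text
time: 11.68
position: [0.5414, 0.0154, 0.0904]
tool_rot: [1.0, -0.023, 0.001, 0.0]
ft_force: [-2.2, 0.4, -1.2]
grip_width: 0.0005
grip_force: 0.6
```

```bash
python3 - <<'E'
from h import *
s=robot.camera('side'); o=robot.get_obs()
print(o['time'],o['position'],o['ft_force'])
cv2.imwrite('pics/t8.png',cv2.resize(s['pixels'][100:340,150:470],(640,480))[:,:,::-1])
E
```

```text
11.7333 [0.5450652  0.01477309 0.09076213] [ 2.33963915 -1.02792576 -0.12720034]
```

View pics/t8.png

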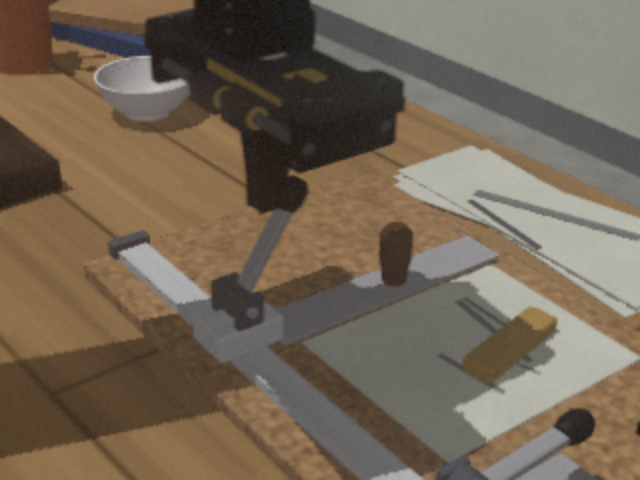

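The fingers are pushing the lever's grip and it is tilting towards the knob (grip at (290,193)). I'll follow the arc down.

>>> servo_tool:
  rows: [1, 0.01, 0, 0.006, 0, 1, 0.009, 0, 0.008, 0, 1, 0.007, 0, 0.009, 0, 1, 0.006, 0, 0.009, 0, 1, 0.004, 0, 0.011, 0]

```text
time: 12.15
position: [0.5781, 0.0134, 0.0453]
tool_rot: [1.0, -0.023, 0.001, 0.0]
ft_force: [-1.0, 0.3, 7.8]
grip_width: 0.0006
grip_force: 3.1
```

>>> servo_tool:
  rows: [1, 0.002, 0, 0.008, 0, 1, 0, 0, 0.006, 0, 1, 0, 0, 0.004, 0, 1, 0, 0, 0, 0, 1, 0, 0, 0, 0]

```text
time: 12.57
position: [0.5812, 0.0132, 0.0333]
tool_rot: [1.0, -0.023, 0.003, 0.001]
ft_force: [-8.1, 1.0, 41.6]
grip_width: 0.0004
grip_force: 20.4
```

At its stop: tip height ~70 mm with 42 N. I'll lift off and check.

>>> servo_tool:
  rows: [1, 0, 0, -0.02, 0, 1, 0, 0, -0.04, 0, 1, 0, 0, -0.04, 0, 1, -0.02, 0, -0.03, 0, 1, -0.03, 0, 0, 0]

```text
time: 12.98
position: [0.536, 0.0145, 0.1628]
tool_rot: [1.0, -0.023, 0.008, 0.001]
ft_force: [0.7, -0.1, -1.4]
grip_width: 0.0002
grip_force: 0.0
```

>>> servo_tool:
  rows: [1, -0.03, 0, 0, 0, 1, -0.03, 0, 0, 0, 1, -0.02, 0, 0, 0, 1, 0, 0, 0, 0, 1, 0, 0, 0, 0]

```text
time: 13.4
position: [0.4478, 0.0198, 0.1568]
tool_rot: [1.0, -0.024, -0.0, -0.0]
ft_force: [-0.0, -1.2, 0.4]
grip_width: 0.0004
grip_force: 0.0
```

```bash
python3 - <<'E'
from h import *
s=robot.camera('side'); p=robot.camera('top'); o=robot.get_obs()
print(o['time'],o['position'],o['ft_force'])
for c,q in (('top',p),('side',s)):
  for n in ['long_knob','long_pivot','short_lever_tip']:
    print(c,n,[(np.round(d['at'],4).tolist(),round(d['score'],2)) for d in robot.place_of(q,n)[:2]])
  print([(np.round(d['at'],4).tolist(),round(d['score'],2)) for d in robot.spot_in(q,'long_lever')[:2]])
f=[-0.0485,0.0236]; g=cv2.cvtColor(p['pixels'],cv2.COLOR_RGB2GRAY).astype(float)
for y in (122,126,207,212,217,221):
    k=np.diff(g[y,250:280]).argmax(); w=plane(p,[(250.5+k,y)],.022)[0]; print(y,(w[1]-(f[0]*w[0]+f[1])).round(4))
a=cv2.resize(p['pixels'][80:320,150:470],(400,300)); b=cv2.resize(s['pixels'][100:340,150:470],(400,300))
cv2.imwrite('pics/t9.png',np.hstack([a,b])[:,:,::-1])
E
```

```text
13.5 [0.45016546 0.0192848  0.15711558] [ 0.18802323 -0.52518473  0.05580626]
top long_knob [([0.6594, 0.005, 0.0708], 0.67)]
top long_pivot [([0.5167, 0.0128, 0.0575], 0.57)]
top short_lever_tip [([0.5934, -0.2315, 0.0652], 0.64)]
[([0.5587, 0.0143, 0.0724], 0.61)]
side long_knob [([0.6573, 0.0081, 0.0744], 0.66)]
side long_pivot [([0.5138, 0.0163, 0.0585], 0.77)]
side short_lever_tip [([0.5978, -0.2272, 0.0662], 0.7)]
[]
122 0.0394
126 0.0374
207 0.0389
212 0.0122
217 0.0136
221 0.0397
```

View pics/t9.png

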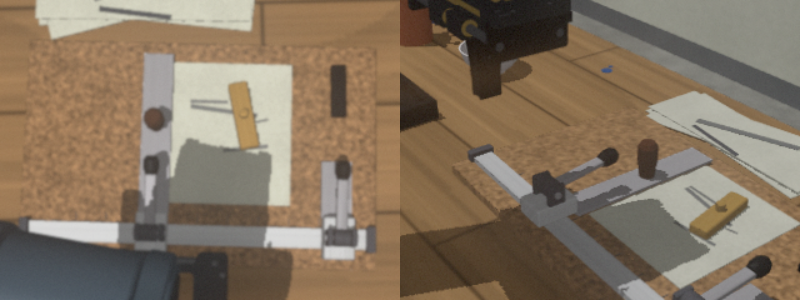

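The top view shows both levers lying equally far over: long grip (151,163) to pivot (149,232), short grip (343,167) to pivot (341,237). The straightedge is still flush with the sheet, and the arm is clear.

```bash
python3 -c "
from rig import robot
print(robot.hand_in())"
```

```text
the job is handed in; nothing more can be done
None
```

I lined the straightedge up with the sheet's edge (measured within about 3 mm), flipped its cam lever down to its stop, left the short stop where it was, and handed the job in at about 13.5 s; no verdict came back.

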